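Bring the oiled ball from the clamped cradle on its tray

TASK

The freshly oiled wooden ball lies loose in the pocket of the plywood tray that is locked in the bench cradle: swing the cradle's clamp lever fully open, and only then lift the tray out and carry it to the round log slice (not the square offcut), keeping it level all the way so that the ball stays in its pocket. Do not touch the ball or disturb anything else on the bench, and leave the lever open. Finish while still holding the tray in the gripper, level and still, centred over the log slice with its underside about 10 cm above the slice, so that the carver can take the ball from it.

Things in the scene. Friction and masses are not known exactly. Their poses are not given: they have to be found in the camera images.
- cradle: Wooden cradle fixed on the bench. Origin: on the bench under the seated tray's middle; x along it, away from the lever, z up. Base board 300 x 124 mm (x -190 to 110), top z = 18. Hinge block at the -x end (x -188 to -122, top z = 38; steel ears to z = 74). Low cheeks (x -105 to -55, top z = 26) and an end lip (x = 106, top z = 24) locate the tray with 4 mm play; it lifts straight up.
- lever (a joint): Clamp lever, rad: 0 shut (arm level over the tray's -x end), 1.4 fully open, at its stop. Starts at 0 to 0.25. Friction hinge, 0.22 N m (about 2.5 N at the handle), no spring: stays where left. Axis: cradle y through point lever_hinge. Opening raises the arm and swings the upright handle over, away from the tray (towards cradle -x). Push the handle from the tray's side, or pinch it.
- lever_hinge (a point): Point on the lever's axis, fixed on the cradle at x = -155, y = 0, z = 58 mm. From it the lever's steel arm (72 mm long, 20 wide, rubber pad 20 mm across under its end, down to z = 30) points to cradle +x when shut; fully open it stands almost upright, clear of the tray.
- lever_end (a point): Rounded end of the lever's handle, 102 mm from the hinge; moves with the lever. At lever value q the handle leans 0.4 - q rad from upright towards the tray (cradle +x): 0.4 towards it when shut, 1.0 away from it when open. Handle: round rod 12 mm across; black grip 20 mm across over the last 52 mm.
- tray: Plywood tray, loose, 0.26 to 0.42 kg. Board 200 (x) x 100 (y) x 10 mm; origin: centre of its underside (18 mm above the bench when seated); axes as the cradle's at the start. Upright wooden grip at its middle: 40 mm along x, 18 mm thick along y, up to z = 75 mm: pinch it across y from above. The round ball pocket is on the +x half.
- pocket (a point): Where the ball's centre lies when centred in the pocket: tray x = 62, y = 0, z = 32 mm; moves with the tray. Pocket rim: 36 mm inner and 50 mm outer diameter, 5 mm high. The ball rolls over it at a tilt of about 39 degrees, or when jerked.
- ball: Turned wooden ball, 44 mm across, 25 to 50 g, loose in the pocket with about 4 mm of play each way (it may roll within it). Origin: its centre; its axes mean nothing as it rolls.
- log_slice: Round slice of a log with dark bark, lying flat, fixed, 120 mm across, 40 mm high (pale top). Origin: centre of its underside. The tray is held over it.
- offcut: Square pale wood offcut, 110 x 110 x 40 mm, fixed; not the target. The slice and the offcut may change places. Origin: centre of its underside.
- jar: Small round amber jar with a black cap, 44 mm across, 60 mm tall; loose bystander, leave it alone. Origin: underside centre.
- mallet: Round carver's mallet of pale wood standing on its head, 88 mm across, 215 mm tall; loose bystander, leave it alone. Origin: underside centre.
- chisel: Chisel lying flat, 250 mm long, wooden handle, 22 mm high; loose bystander, leave it alone. Origin: underside, at the handle's front end.
- gouge: Narrow chisel lying flat, 230 mm long, wooden handle, 22 mm high; loose bystander, leave it alone. Origin: underside, at the handle's front end.
- sanding_block: Cork sanding block, 110 x 62 x 34 mm; loose bystander, leave it alone. Origin: underside centre.
- square: Try square lying flat: wooden stock 120 mm long, steel blade 160 mm long; loose bystander, leave it alone. Origin: underside, at the middle of the stock.
- tape: Roll of paper tape lying flat, 90 mm across, 25 mm high; loose bystander, leave it alone. Origin: underside centre.
Things that resemble listed ones, but are neither listed nor needed, are in the scene too. Leave any blue or yellow look-alike of the tray alone.

How it is judged:
On the way, in this order (a step that is already met when the one before it is completed fails the run):
1. the clamp lever is fully open (above 1.2 rad) with the tray still seated in the cradle (value of joint lever above 1.2 rad and z of tray in the frame of cradle below 0.026 m and distance between ball and pocket below 0.014 m), for 0.2 s.
2. the tray is lifted clear of the cradle with the ball in its pocket (z of tray in the frame of cradle above 0.07 m and distance between ball and pocket below 0.014 m and contact force between tray and the fingers above 1 N), for 0.2 s.
At the end, for the whole second after the job is handed in: Gripper still holds the tray (over 1 N): middle within 40 mm of the log slice's centre in plan, underside 60 to 150 mm above its top, tilt under 6 deg, still (under 20 mm/s, 0.15 rad/s), clear of the slice; ball within 14 mm of the pocket's centre; lever above 1.15 rad (distance between ball and pocket below 0.014 m and horizontal distance between tray and log_slice below 0.04 m and z of tray in the frame of log_slice between 0.1 and 0.19 m and angle between tray's own z axis and vertical below 0.105 rad and linear speed of tray below 0.02 m/s and angular speed of tray below 0.15 rad/s and contact force between tray and the fingers above 1 N and contact force between tray and log_slice below 0.05 N and value of joint lever above 1.15 rad); the arm keeps its last pose, push and grip.
It fails at once if the ball leaves its pocket (distance between ball and pocket above 0.018 m).
It fails at once if the tray tips more than 20 degrees (angle between tray's own z axis and vertical above 0.35 rad).
It fails at once if the tray is pulled up while the lever is not open (z of tray in the frame of cradle above 0.032 m and value of joint lever below 1 rad).
It fails at once if the robot touches the ball (contact force between ball and the fingers above 0.2 N or contact force between ball and the arm above 0.2 N).
It fails at once if another thing on the bench is moved by more than 30 mm (distance of any of jar, mallet, chisel, gouge, sanding_block, square, tape from where it was at the start of the episode above 0.03 m).
It also fails if it takes over 58 s, if anything falls off the work surface, if the arm or the gripper's body presses on something with over 40 N, if the wrist force passes 120 N, or if a joint passes its speed limit or range.

ROBOT

A 6-joint arm with a two-finger parallel gripper is mounted at the origin on the work surface. World frame = base frame: x ahead of the robot, y to its left, z up, the work surface at z = 0. Lengths are in m, angles in rad, forces in N, time in s.
With the tool pointing down it reaches from about 0.375 to 0.975 m from the base axis. Payload 3.8 kg.
Tool frame: the origin (TCP) lies at the very end of the fingers, on their centre line; the grasp point (between the pads) lies 19 mm behind it; z points along the fingers, y is the direction in which the jaws open and shut (so a half turn about z gives the same grasp; the last joint's range is limited). The gripper opens to 85 mm and grips with 20 to 120 N. Pads are 22 mm wide; open, the fingers measure 114 mm over their backs; the gripper's body (76 mm by 85 mm) begins 54 mm behind the grasp point. The pads swing forward as they close: fully open they stand 13 mm farther back than shut.
Start: joints at [-0.037, 0.264, 1.604, -0, 1.274, -0.037], TCP at [0.675, -0, 0.231] pointing down, gripper open.
Joint ranges: [-2.63, 2.63], [-0.94, 2.18], [0.31, 2.57], [-1.31, 4.45], [0, 2.66], [-2.55, 2.55]. Speed limits (rad/s): [2.57, 2.57, 3.14, 3.14, 3.14, 3.14].

INTERFACE

Orientations are given as a rotation vector (axis times angle).
In Python, from workcell import bot, read_camera, finish_job gives the robot as it stands. The module is installed in compiled form; this text tells all that it offers.
- The arm moves only by the tool servo_tool, never from a script. Its argument "targets" is text: rows parted by semicolons, each of 7 numbers parted by spaces: the turn, a rotation vector about the tool's x, y, z in rad, then the shift along the tool's x, y, z in mm, then the finger opening in mm, from 0 to 85.4. In form: wx wy wz x y z gripper; .... A call has 1 to 8 rows; each row shifts and turns the pose as measured when the row begins, along the tool's axes as they then stand; what a row does not reach is not made up. A row lasts 1/12 s, in which the tool goes at most 41.7 mm and 7.16 degrees, less where a joint would pass 70% of its speed; a pose out of reach is approached as far as the arm can. A call is refused whole if a number of a shift passes 41.7 or a number of a turn 0.125, either way. A call with a gripper value outside its range is refused whole. The fingers move at their own pace and stop on an object; "newtons" is the grip in N (left out, the last holds). Time passes only in rows, so rows that do not move let the fingers close. It gives the time, the measured TCP pose, the force and the opening at its end, in the units of the state.
- bot.read_state(): the state, without advancing time (a new reading comes with each control period).
- read_camera(name): name is "scene" or "side" or "wrist"; returns a dict with "image" (384x512x3 uint8, red, green, blue), "mtx" (3x3 intrinsics, pixels), "k1" (the pictures are not rectified: a ray, as slopes to the right and down, at radius r is drawn at 1 + k1 r^2 times it, then the intrinsics apply), "eye" and "orientation" of the camera in the world; the wrist camera has in their place "T_tool_cam" (4x4, takes a point from camera to tool coordinates, whose origin is the TCP and whose axes are the flange's). Camera axes: x right, y up, looking along -z (the intrinsics and any distortion apply to the point x, -y, -z); pixel columns grow to the right and rows downward; lengths in m; the calibration is good to about 2 mm. A picture is of the moment at which its call begins: read the wrist's pose just before it. There is no depth.
- finish_job(): hands the job in, once; it reports no verdict.
The state is a dict: "time": time; "q": joint angles; "joint_vel": joint speeds; "joint_torque": joint torques, N m; "tool_pos": TCP position; "tcp_rot": TCP orientation; "wrist_force": force on the tool from outside, world axes, zero at the start; "torque": the same for the moment, N m; "width": opening from 0.0 (shut) to 1.0 (fully open).
Only numpy, scipy, OpenCV 4.12 (cv2) and the standard library are available. Lean on these libraries where they do the work, as an engineer would, in place of code of your own. Each camera call takes 0.05 s, during which the arm holds its last target.

## Working session

There is one attempt and no reset: what is moved stays moved. The work goes in short steps, Python scripts to look and compute and a tool call to move; the robot and the scene stay as the last step left them, time stands still between calls to the robot, and variables do not carry over. Pictures are saved under pics/ and viewed, and the job is handed in when it is done.

Besides the shell and the picture viewer there is one more tool, called after ">>>" as name(argument=value, ...) on one line, values as JSON. servo_tool: Moves the arm, as the interface text tells. Its arguments: {"type":"object","properties":{"targets":{"type":"string"},"newtons":{"type":"number"}},"required":["targets"]}

```bash
mkdir -p pics; python3 - <<'E'
from workcell import bot, read_camera
import cv2
print(bot.read_state())
for n in ("scene","side","wrist"):
    d=read_camera(n)
    cv2.imwrite(f"pics/{n}0.png",cv2.resize(d["image"][:,:,::-1],(800,600),interpolation=cv2.INTER_CUBIC))
    print(n,{k:v for k,v in d.items() if k!="image"})
E
```

```text
{'time': 0.0, 'q': array([-3.69308610e-02,  2.64728427e-01,  1.60540036e+00,  3.01175290e-05,
        1.27370148e+00, -3.69004145e-02]), 'joint_vel': array([-0.0014755 ,  0.00037284, -0.00048997,  0.00068499,  0.00043001,
        0.00021766]), 'joint_torque': array([ 6.10465631e-04, -5.15121067e+01, -3.67308676e+01, -4.07824507e-05,
        1.31324201e-02,  1.46811578e-05]), 'tool_pos': array([6.74255890e-01, 1.48326097e-05, 2.29964459e-01]), 'tcp_rot': array([-2.22031127, -2.22022403,  0.00235757]), 'wrist_force': array([-0.35550425, -0.46601217,  0.58914218]), 'torque': array([-0.00732308,  0.03392425,  0.01040309]), 'width': 0.9999786256210776}
scene {'mtx': array([[449.95289399,   0.        , 249.65431767],
       [  0.        , 449.95289399, 185.48301117],
       [  0.        ,   0.        ,   1.        ]]), 'k1': 0.0023523674977714622, 'eye': array([ 1.21080663, -0.6491843 ,  1.14159986]), 'orientation': array([0.72505479, 0.29481734, 0.77761468])}
side {'mtx': array([[477.18834246,   0.        , 241.8343951 ],
       [  0.        , 477.18834246, 198.59054851],
       [  0.        ,   0.        ,   1.        ]]), 'k1': -0.09797173410862935, 'eye': array([-0.11894242, -1.1978062 ,  0.93860575]), 'orientation': array([ 1.00614049, -0.23181116, -0.45632814])}
wrist {'mtx': array([[341.42245837,   0.        , 253.12088475],
       [  0.        , 341.42245837, 190.72561461],
       [  0.        ,   0.        ,   1.        ]]), 'k1': -0.022851905408683502, 'T_tool_cam': array([[ 4.04897662e-04,  9.50995480e-01,  3.09204518e-01,
         7.95162252e-02],
       [ 9.99999562e-01, -1.24156928e-04, -9.27621659e-04,
         1.64456965e-03],
       [-8.43774122e-04,  3.09204758e-01, -9.50995113e-01,
        -1.41303772e-01],
       [ 0.00000000e+00,  0.00000000e+00,  0.00000000e+00,
         1.00000000e+00]])}
```

View pics/scene0.png

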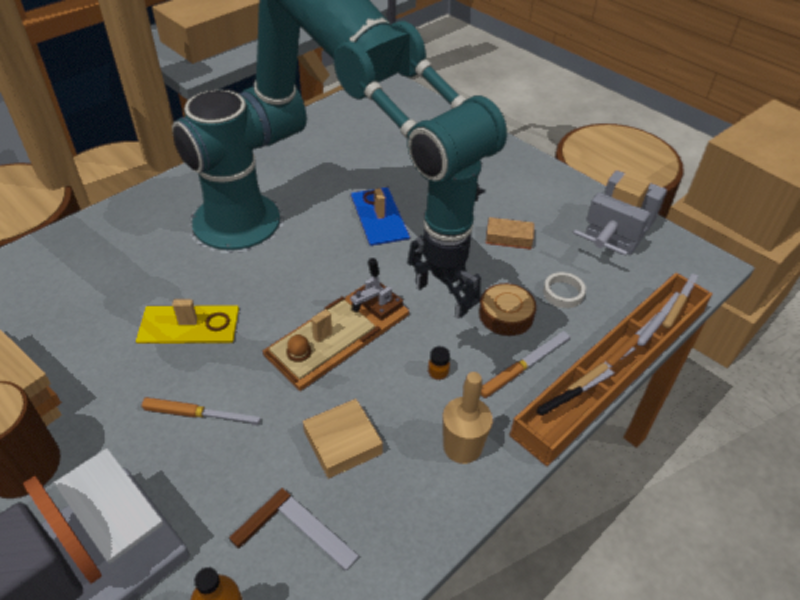

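View pics/side0.png

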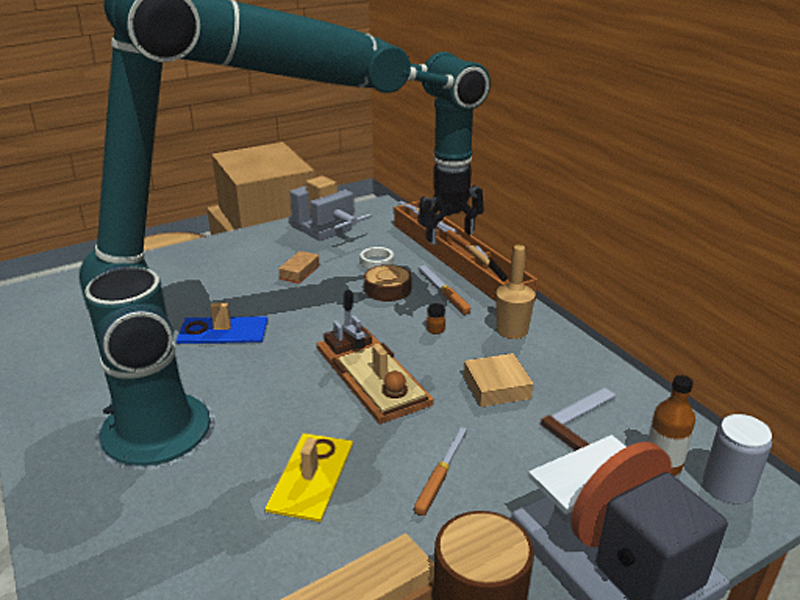

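View pics/wrist0.png

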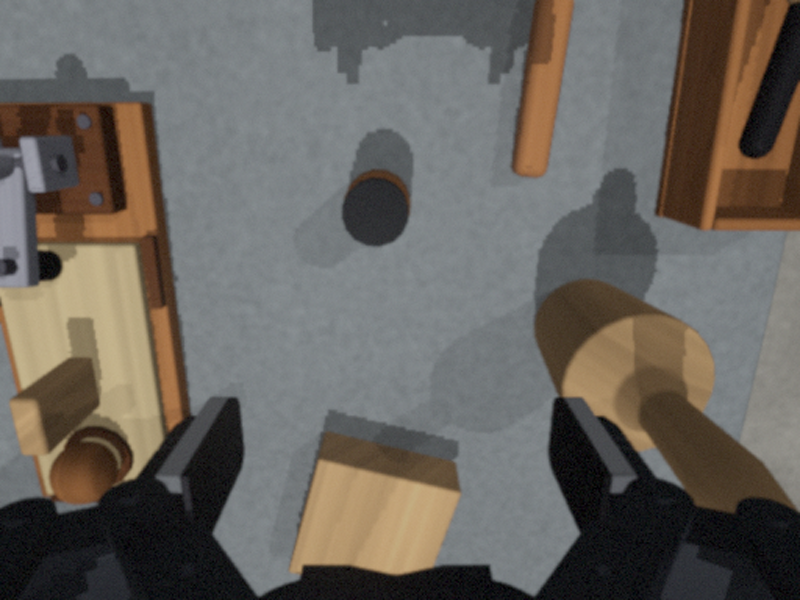

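```bash
cat > h.py <<'E'
import numpy as np, cv2
from scipy.spatial.transform import Rotation as R
def ray(d,u,v,st=None):
    m=d["mtx"]; p=np.array([(u-m[0,2])/m[0,0],(v-m[1,2])/m[1,1]])
    s=p.copy()
    for _ in range(20): s=p/(1+d["k1"]*(s@s))
    c=np.array([s[0],-s[1],-1.])
    if "eye" in d: return d["eye"],R.from_rotvec(d["orientation"]).apply(c)
    T=np.eye(4);T[:3,:3]=R.from_rotvec(st["tcp_rot"]).as_matrix();T[:3,3]=st["tool_pos"]
    T=T@d["T_tool_cam"]; return T[:3,3],T[:3,:3]@c
def at_z(d,u,v,z,st=None):
    o,r=ray(d,u,v,st); return o+r*(z-o[2])/r[2]
def proj(d,P,st=None):
    P=np.asarray(P,float)
    if "eye" in d: c=R.from_rotvec(d["orientation"]).inv().apply(P-d["eye"])
    else:
        T=np.eye(4);T[:3,:3]=R.from_rotvec(st["tcp_rot"]).as_matrix();T[:3,3]=st["tool_pos"]
        T=np.linalg.inv(T@d["T_tool_cam"]); c=T[:3,:3]@P+T[:3,3]
    s=np.array([c[0],-c[1]])/-c[2]; s=s*(1+d["k1"]*(s@s))
    return np.array([d["mtx"][0,0]*s[0]+d["mtx"][0,2],d["mtx"][1,1]*s[1]+d["mtx"][1,2]])
def crop(d,fn,x0,y0,x1,y1,k):
    cv2.imwrite(fn,cv2.resize(d["image"][y0:y1,x0:x1,::-1],None,fx=k,fy=k,interpolation=cv2.INTER_CUBIC))
E
python3 - <<'E'
from workcell import bot, read_camera
from h import *
import pickle
s=read_camera("scene"); t=read_camera("side")
pickle.dump((s,t),open("c0.pkl","wb"))
crop(s,"pics/s1.png",160,155,270,255,6)
crop(t,"pics/t1.png",195,170,285,275,5)
crop(s,"pics/s2.png",265,135,395,235,6)
crop(t,"pics/t2.png",170,140,310,210,5)
E
```

```text
(no output)
```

View pics/s1.png

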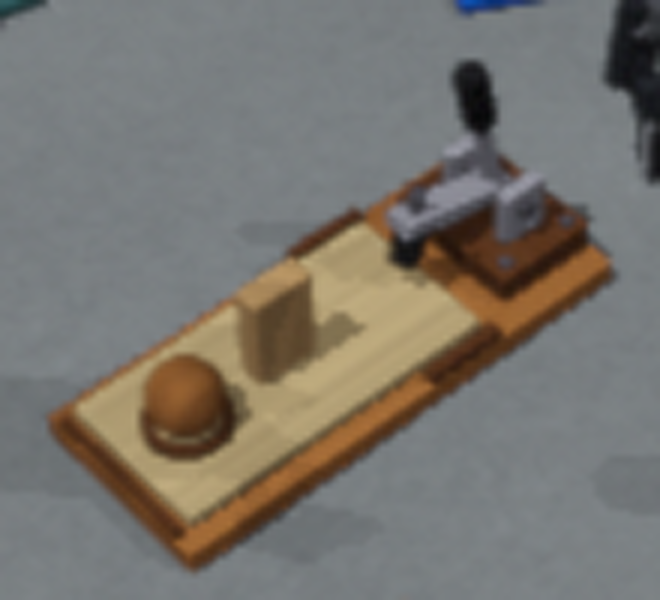

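View pics/t1.png

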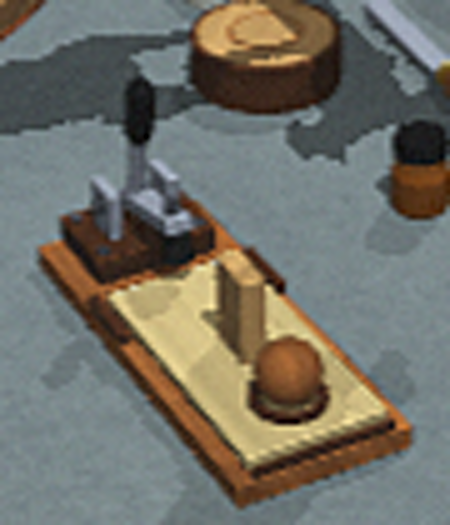

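View pics/s2.png

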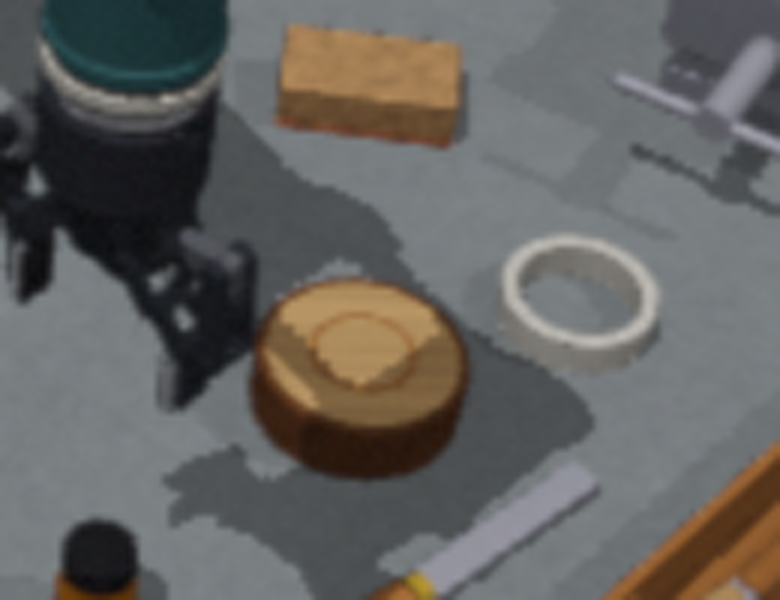

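View pics/t2.png

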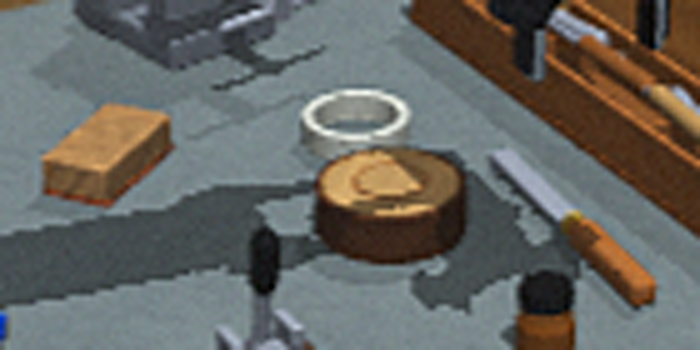

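```bash
cat > fit.py <<'E'
from h import *
import pickle
from scipy.optimize import least_squares
s,t=pickle.load(open("c0.pkl","rb"))
S=lambda x,y:np.array([160+x/6-.5+.5/6,155+y/6-.5+.5/6])
Tt=lambda x,y:np.array([195+x/5-.4,170+y/5-.4])
obs=[(s,S(50,420),(.11,-.062,.018)),(s,S(195,557),(.11,.062,.018)),(s,S(610,264),(-.19,.062,.018)),
(t,Tt(240,495),(.11,-.062,.018)),(t,Tt(411,432),(.11,.062,.018)),(t,Tt(40,252),(-.19,-.062,.018)),
(s,S(75,410),(.1,-.05,.028)),(s,S(185,525),(.1,.05,.028)),(s,S(485,322),(-.1,.05,.028)),
(t,Tt(250,465),(.1,-.05,.028)),(t,Tt(393,412),(.1,.05,.028)),(t,Tt(105,290),(-.1,-.05,.028))]
def W(p,P):
    c,n=np.cos(p[2]),np.sin(p[2]); P=np.array(P); return np.array([p[0]+c*P[0]-n*P[1],p[1]+n*P[0]+c*P[1],P[2]])
if __name__=="__main__":
    for sg in (1,-1):
        o=[(d,u,(a,sg*b,c)) for d,u,(a,b,c) in obs]
        f=lambda p:np.concatenate([proj(d,W(p,P))-u for d,u,P in o])
        r=least_squares(f,[.5,0,-1.2],loss="soft_l1"); print(sg,r.x,r.cost); print(f(r.x).reshape(-1,2).round(1).tolist())
    # slice
    print("slice",at_z(s,265+361/6-.4,135+356/6-.4,.04),at_z(t,170+391/5-.4,140+182/5-.4,.04))
    # handle end: triangulate top of handle
    o1,r1=ray(s,*S(470,72)); o2,r2=ray(t,*Tt(140,85))
    A=np.array([r1,-r2]).T; k=np.linalg.lstsq(A,o2-o1,rcond=None)[0]; print("handle",o1+k[0]*r1,o2+k[1]*r2)
E
python3 fit.py
```

```text
1 [ 0.45231232 -0.0994968  -1.57661932] 6.087631167314898
[[-1.1, -0.6], [-1.1, 0.1], [0.4, -0.4], [0.2, -1.3], [1.4, -1.2], [-0.1, -1.2], [-0.8, -0.4], [0.4, -0.7], [-1.0, -0.3], [0.1, -1.0], [0.0, -0.4], [0.9, 0.8]]
-1 [ 0.46876346 -0.09411383 -0.83021102] 442.73087338280857
[[58.2, 23.8], [-6.4, -1.8], [-61.1, -22.4], [42.8, -33.4], [-1.9, 1.7], [-1.1, -0.4], [50.4, 20.6], [-0.5, -0.8], [-40.8, -15.0], [36.9, -28.4], [-0.3, 0.2], [8.7, -4.0]]
slice [0.6581435  0.24418127 0.04      ] [0.65659767 0.24732283 0.04      ]
handle [0.45208223 0.04058448 0.15289759] [0.45140742 0.04172716 0.15421263]
```

>>> servo_tool(targets="0 0 0 0 -20 0 0; 0 0 0 1 -32 0 0; 0 0 0 2 -32 0 0; 0 0 0 2 -32 0 0; 0 0 0 2 -32 0 0; 0 0 0 1 -32 0 0; 0 0 0 1 -25 0 0; 0 0 0 0 -10 0 0", newtons=40)

```text
time: 0.92
tool_pos: [0.4524, 0.0092, 0.2266]
tcp_rot: [-2.22, -2.219, 0.003]
wrist_force: [-0.5, 0.6, -0.7]
width: -0.001
```

>>> servo_tool(targets="0 0 0 0 0 20 0; 0 0 0 0 0 30 0; 0 0 0 0 0 25 0; 0 0 0 0 0 16 0; 0 0 0 0 0 8 0; 0 0 0 0 0 2 0")

```text
time: 1.42
tool_pos: [0.455, 0.009, 0.1267]
tcp_rot: [2.216, 2.216, 0.011]
wrist_force: [-0.3, -0.4, 0.1]
width: 0.0
```

```bash
python3 - <<'E'
from workcell import bot, read_camera
from h import *
s=read_camera("scene"); t=read_camera("side")
crop(s,"pics/s3.png",160,125,290,225,6)
crop(t,"pics/t3.png",175,140,285,240,6)
E
```

```text
(no output)
```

View pics/s3.png

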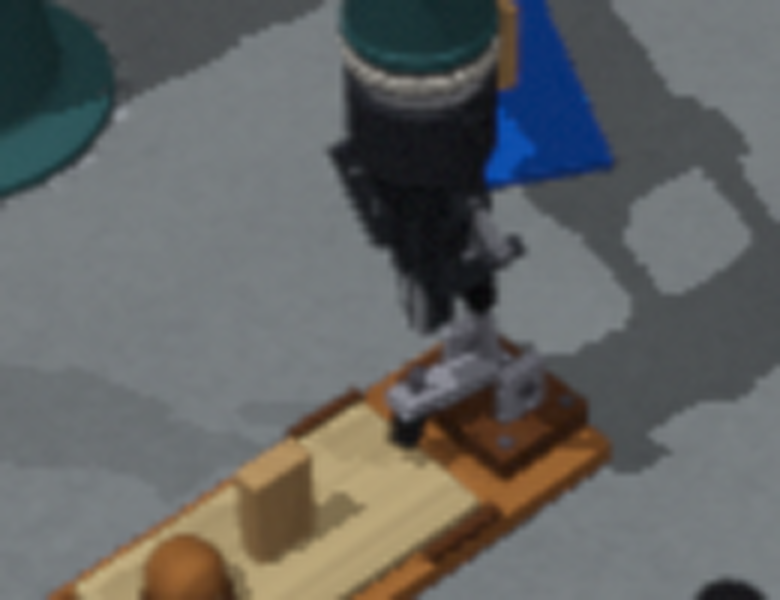

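View pics/t3.png

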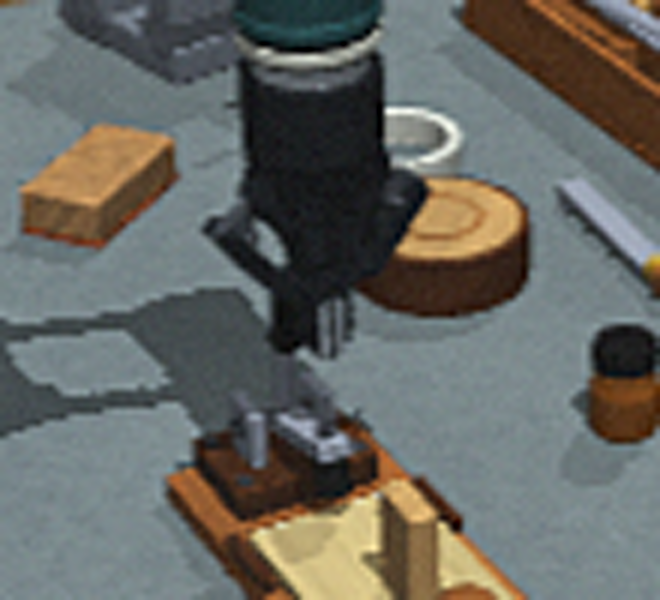

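>>> servo_tool(targets="0 0 0 8 0 3 0; 0 0 0 12 0 3 0; 0 0 0 12 0 1 0; 0 0 0 12 0 1 0; 0 0 0 12 0 2 0; 0 0 0 12 0 2 0; 0 0 0 10 0 2 0; 0 0 0 6 0 2 0")

```text
time: 2.18
tool_pos: [0.468, 0.0927, 0.1227]
tcp_rot: [2.198, 2.198, 0.027]
wrist_force: [0.7, -2.9, 0.7]
width: -0.002
```

>>> servo_tool(targets="0 0 0 3 -7 5 0; 0 0 0 4 -5 5 0; 0 0 0 5 0 4 0; 0 0 0 3 0 2 0; 0 0 0 2 0 1 0")

```text
time: 2.6
tool_pos: [0.4693, 0.1128, 0.1124]
tcp_rot: [2.181, 2.187, 0.061]
wrist_force: [1.3, -3.4, 0.5]
width: 0.001
```

```bash
python3 - <<'E'
from workcell import bot, read_camera
from h import *
st=bot.read_state();print(st["tool_pos"],st["wrist_force"]);print(R.from_rotvec(st["tcp_rot"]).as_matrix().round(3))
s=read_camera("scene"); t=read_camera("side")
crop(s,"pics/s4.png",160,125,290,225,6)
crop(t,"pics/t4.png",175,140,285,240,6)
E
```

```text
[0.46932784 0.11283604 0.1124072 ] [ 1.29537653 -3.41340637  0.47288095]
[[-0.002  0.998  0.065]
 [ 1.     0.003 -0.009]
 [-0.009  0.065 -0.998]]
```

View pics/s4.png

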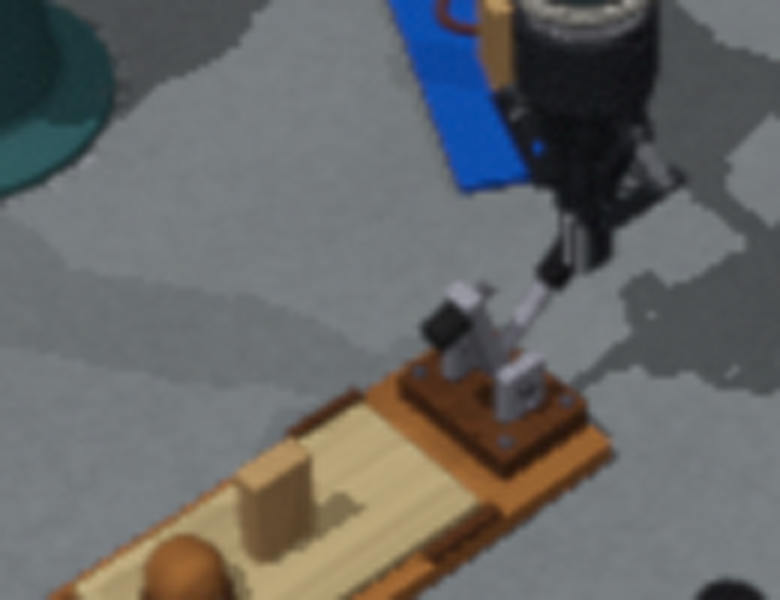

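View pics/t4.png

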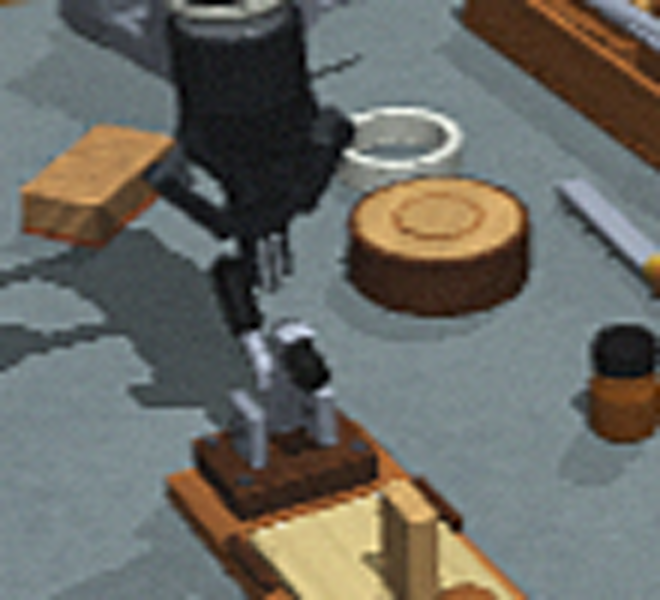

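>>> servo_tool(targets="0.03 0 0 -5 -2 -25 0; 0.035 0 0 -15 -5 -35 0; 0 0 0 -25 -8 -20 0; 0 0 0 -25 0 0 0; 0 0 0 -20 0 0 0")

```text
time: 3.12
tool_pos: [0.4464, 0.0262, 0.1933]
tcp_rot: [-2.207, -2.223, 0.019]
wrist_force: [0.2, -1.0, 0.1]
width: -0.001
```

```bash
python3 - <<'E'
from workcell import bot, read_camera
from h import *
import pickle
st=bot.read_state();print(st["time"],st["tool_pos"],st["wrist_force"]);print(R.from_rotvec(st["tcp_rot"]).as_matrix().round(3))
s=read_camera("scene"); t=read_camera("side")
pickle.dump((s,t),open("c1.pkl","wb"))
crop(s,"pics/s5.png",160,125,290,225,6)
crop(t,"pics/t5.png",175,140,285,240,6)
for q in (1.0,1.2,1.4):
    a=q-.4; P=[.453,.0555+.1*np.sin(a),.058+.1*np.cos(a)]
    print(q,(proj(s,P)-[160,125])*6,(proj(t,P)-[175,140])*6)
E
```

```text
3.1167 [0.44644911 0.02622079 0.19331376] [ 0.19628756 -1.0405664   0.09212833]
[[-0.007  1.    -0.015]
 [ 1.     0.007 -0.002]
 [-0.002 -0.015 -1.   ]]
1.0 [565.77418967 205.03517255] [235.02591371 246.414576  ]
1.2 [585.27053304 209.3544754 ] [224.88339969 254.64090465]
1.4 [600.48957027 219.61293511] [217.2831149  268.92583233]
```

View pics/s5.png

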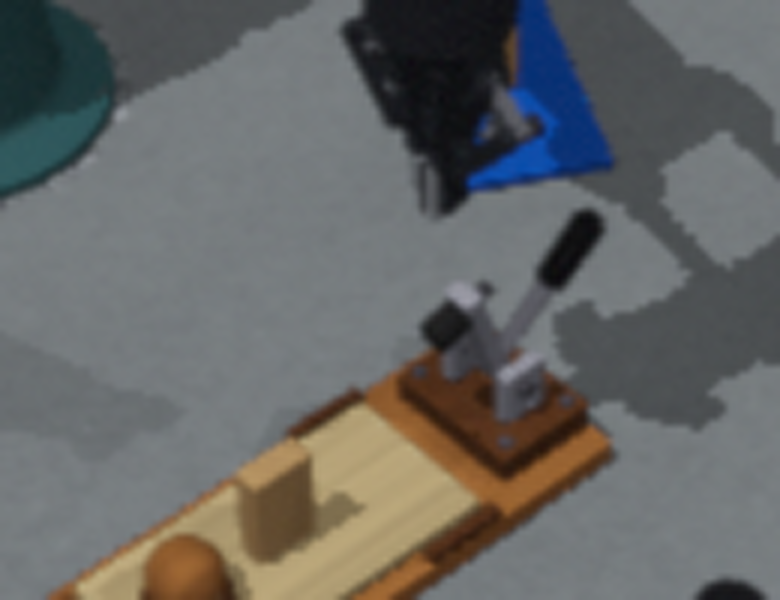

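View pics/t5.png

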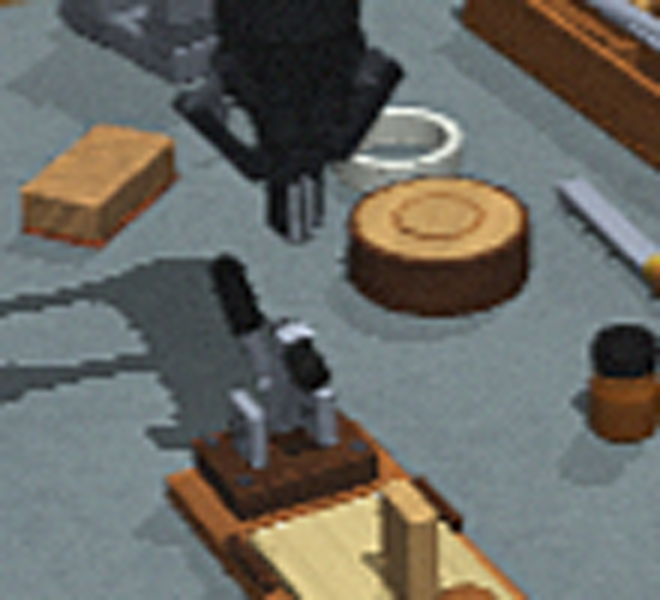

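>>> servo_tool(targets="-0.007 0 0 25 4 3 0; -0.007 0 0 25 3 8 0; 0 0 0 9 0 18 0; 0 0 0 0 0 24 0; 0 0 0 0 0 18 0; 0 0 0 0 0 8 0; 0 0 0 0 0 2 0")

```text
time: 3.8
tool_pos: [0.4504, 0.0921, 0.1079]
tcp_rot: [-2.221, -2.21, -0.001]
wrist_force: [-0.8, -0.1, 0.1]
width: 0.001
```

>>> servo_tool(targets="0 0 0 7 0 0 0; 0 0 0 7 0 0 0; 0 0 0 6 0 0 0")

```text
time: 4.05
tool_pos: [0.4493, 0.1118, 0.1077]
tcp_rot: [-2.222, -2.209, 0.006]
wrist_force: [0.4, -5.1, 2.4]
width: -0.003
```

>>> servo_tool(targets="0 0 0 5 1 0 0; 0 0 0 5 1 0 0")

```text
time: 4.22
tool_pos: [0.4512, 0.1172, 0.1103]
tcp_rot: [-2.222, -2.22, 0.022]
wrist_force: [-3.5, -17.1, 11.1]
width: -0.002
```

>>> servo_tool(targets="0 0 0 -8 0 -10 0; 0 0 0 -8 0 -25 0; 0 0 0 -10 0 -35 0; 0 0 0 -30 0 -25 0; 0 0 0 -35 0 0 85; 0 0 0 -35 0 0 85; 0 0 0 -35 0 0 85; 0 0 0 -30 0 0 85")

```text
time: 4.88
tool_pos: [0.4599, -0.068, 0.2235]
tcp_rot: [2.203, 2.225, 0.01]
wrist_force: [0.7, 0.0, 1.2]
width: 0.566
```

```bash
python3 - <<'E'
from workcell import bot, read_camera
from h import *
import pickle
st=bot.read_state();print(st["time"],st["tool_pos"],st["wrist_force"]);print(R.from_rotvec(st["tcp_rot"]).as_matrix().round(3))
s=read_camera("scene"); t=read_camera("side"); w=read_camera("wrist")
pickle.dump((s,t,w,st),open("c2.pkl","wb"))
crop(s,"pics/s6.png",160,125,290,255,4)
crop(t,"pics/t6.png",175,140,285,240,6)
cv2.imwrite("pics/w6.png",cv2.resize(w["image"][:,:,::-1],(800,600)))
E
```

```text
4.8833 [ 0.45988324 -0.0680138   0.22349877] [0.72240444 0.02388479 1.24130973]
[[-0.01   1.     0.012]
 [ 1.     0.01  -0.003]
 [-0.003  0.012 -1.   ]]
```

View pics/s6.png

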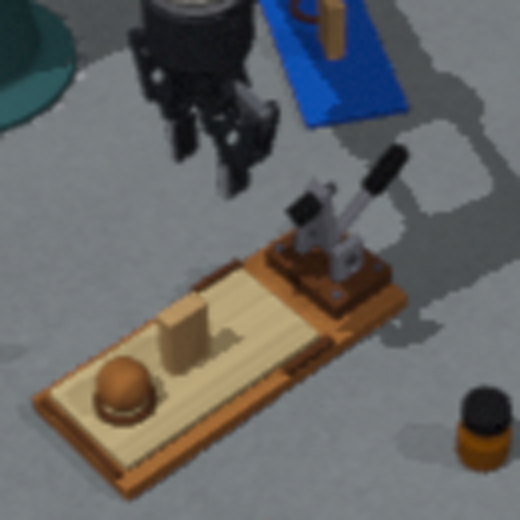

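View pics/t6.png

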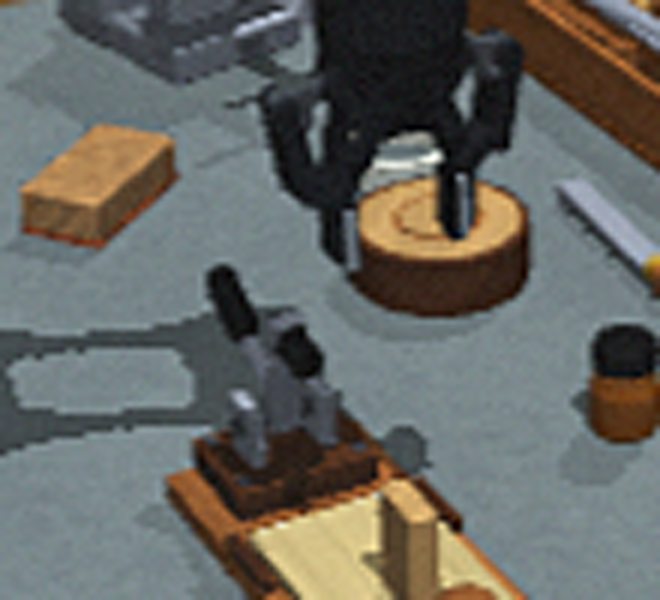

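View pics/w6.png

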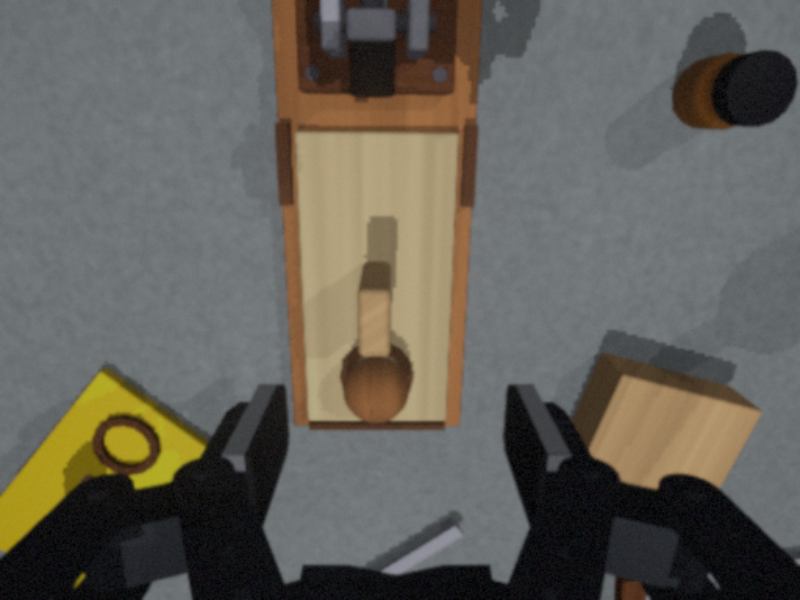

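```bash
python3 - <<'E'
from h import *
import pickle
s,t,w,st=pickle.load(open("c2.pkl","rb"))
g=lambda u,v,z:at_z(w,u*.64-.2,v*.64-.2,z,st)
for u,v in((360,290),(391,290),(358,356),(391,356)): print(g(u,v,.093))
print("tray",[g(u,v,.028).round(4) for u,v in((298,130),(460,130),(306,422),(446,422))])
E
```

```text
[ 0.44427965 -0.072692    0.093     ]
[ 0.46079209 -0.07258074  0.093     ]
[ 0.44277163 -0.11107521  0.093     ]
[ 0.4610937  -0.11097993  0.093     ]
tray [array([0.4044, 0.0077, 0.028 ]), array([0.5021, 0.0087, 0.028 ]), array([ 0.4009, -0.1925,  0.028 ]), array([ 0.5016, -0.1922,  0.028 ])]
```

>>> servo_tool(targets="0 0 0.004 -15 -4 0 85; 0 0 0.004 -10 -3 0 85; 0 0 0 0 0 0 85; 0 0 0 0 0 0 85; 0 0 0 0 0 0 85")

```text
time: 5.45
tool_pos: [0.4544, -0.0885, 0.2247]
tcp_rot: [2.217, 2.214, 0.019]
wrist_force: [1.0, 0.3, 0.5]
width: 0.99
```

```bash
python3 - <<'E'
from workcell import bot, read_camera
from h import *
import pickle
st=bot.read_state();w=read_camera("wrist");st2=bot.read_state()
print(st["time"],st["tool_pos"],st2["tool_pos"],st["width"]);print(R.from_rotvec(st["tcp_rot"]).as_matrix().round(4))
pickle.dump((w,st),open("c3.pkl","wb"))
cv2.imwrite("pics/w7.png",cv2.resize(w["image"][:,:,::-1],(800,600)))
E
```

```text
5.45 [ 0.45435849 -0.08852301  0.22474644] [ 0.45439017 -0.08838749  0.22470626] 0.990313929391732
[[ 0.0015  0.9999  0.0146]
 [ 1.     -0.0015  0.0027]
 [ 0.0027  0.0146 -0.9999]]
```

View pics/w7.png

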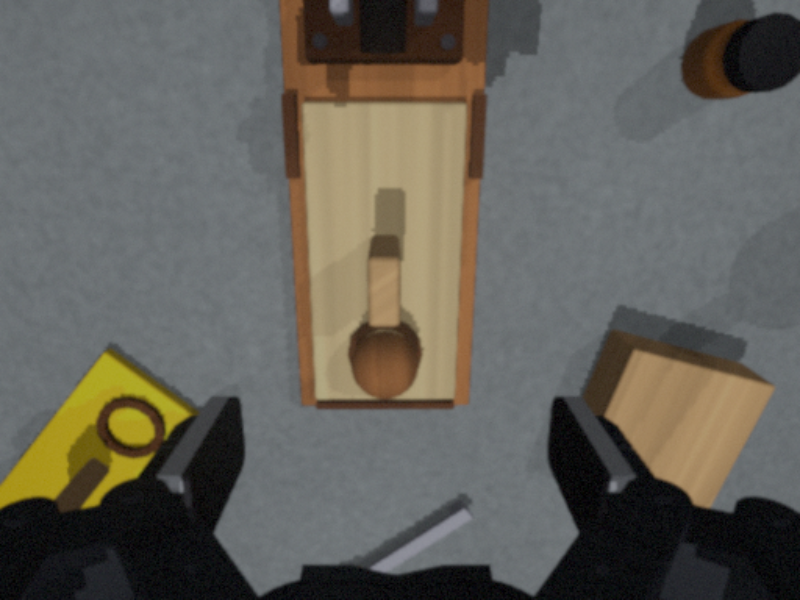

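```bash
python3 - <<'E'
from h import *
import pickle
w,st=pickle.load(open("c3.pkl","rb"))
g=lambda u,v,z:at_z(w,u*.64-.2,v*.64-.2,z,st)
for u,v in((369,258),(399,258),(368,325),(401,325)): print(g(u,v,.093))
print("tray",[g(u,v,.028).round(4) for u,v in((304,101),(466,101),(316,401),(455,401))])
E
```

```text
[ 0.44410629 -0.07510497  0.093     ]
[ 0.45986161 -0.07518239  0.093     ]
[ 0.44294063 -0.1126619   0.093     ]
[ 0.46098303 -0.11278661  0.093     ]
tray [array([0.4046, 0.0055, 0.028 ]), array([0.5013, 0.0054, 0.028 ]), array([ 0.4024, -0.1946,  0.028 ]), array([ 0.5012, -0.1955,  0.028 ])]
```

>>> servo_tool(targets="0.007 -0.002 0.001 -6 -1 5 85; 0.007 0 0 -6 -1 25 85; 0 0 0 0 0 32 85; 0 0 0 0 0 25 85; 0 0 0 0 0 12 85; 0 0 0 0 0 0 85")

```text
time: 6.0
tool_pos: [0.4556, -0.099, 0.1233]
tcp_rot: [2.215, 2.222, 0.005]
wrist_force: [-0.0, 1.1, 0.1]
width: 0.995
```

>>> servo_tool(targets="0.002 0 0 -1 -2 15 85; 0.002 0 0 -1 -2 25 85; 0 0 0 0 -1 20 85; 0 0 0 0 0 11 85; 0 0 0 0 0 4 85; 0 0 0 0 0 0 85")

```text
time: 6.5
tool_pos: [0.4532, -0.1006, 0.0476]
tcp_rot: [2.212, 2.227, 0.001]
wrist_force: [0.4, -0.5, 0.2]
width: 0.995
```

```bash
python3 - <<'E'
from workcell import bot, read_camera
from h import *
st=bot.read_state()
print(st["time"],st["tool_pos"],st["width"],st["wrist_force"]);print(R.from_rotvec(st["tcp_rot"]).as_matrix().round(4))
w=read_camera("wrist");s=read_camera("scene"); t=read_camera("side")
cv2.imwrite("pics/w8.png",cv2.resize(w["image"][:,:,::-1],(800,600)))
crop(t,"pics/t8.png",195,150,305,250,6)
E
```

```text
6.5 [ 0.45317557 -0.10064835  0.04756769] 0.9949311128075968 [ 0.4019318  -0.45151592  0.16934763]
[[-0.0064  1.      0.0027]
 [ 1.      0.0064 -0.0013]
 [-0.0014  0.0027 -1.    ]]
```

View pics/w8.png

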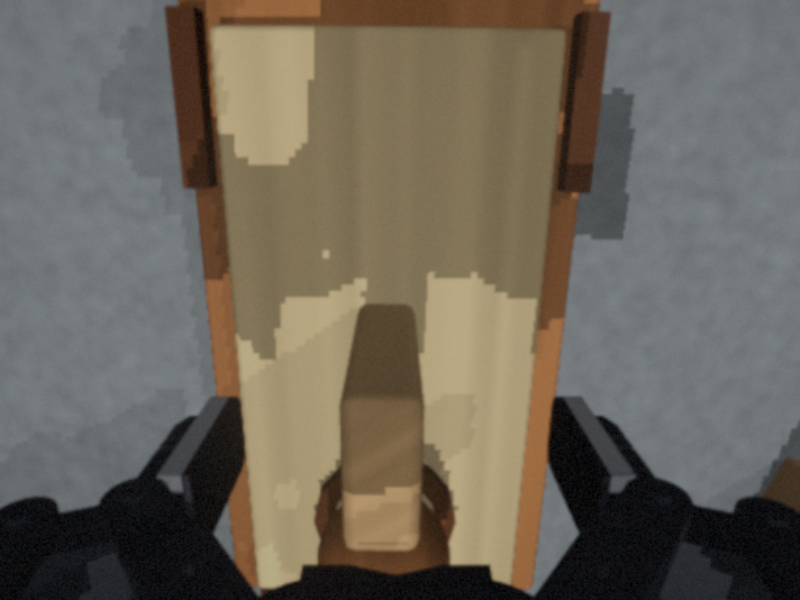

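View pics/t8.png

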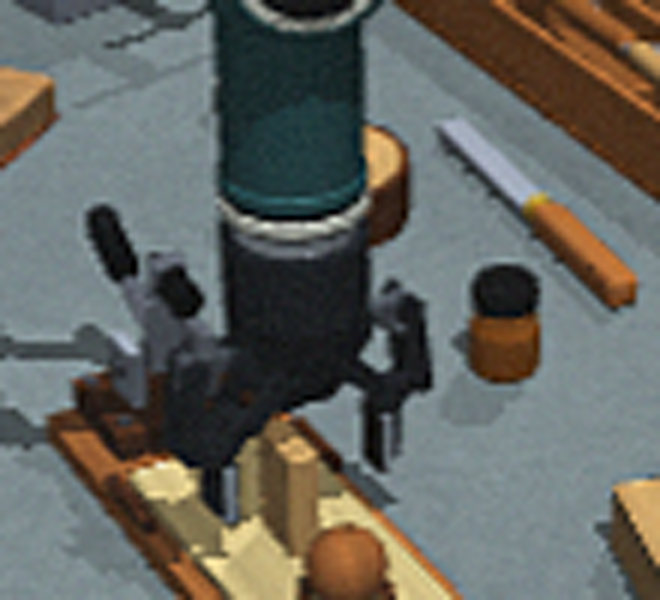

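```bash
python3 - <<'E'
from workcell import bot, read_camera
from h import *
st=bot.read_state();w=read_camera("wrist")
g=lambda u,v,z:at_z(w,u*.64-.2,v*.64-.2,z,st)
for u,v in((344,400),(422,400),(344,548),(419,548)): print(g(u,v,.093))
print(g(215,27,.028),g(566,30,.028))
E
```

```text
[ 0.44529307 -0.07509113  0.093     ]
[ 0.4612672  -0.07504052  0.093     ]
[ 0.44434808 -0.11305733  0.093     ]
[ 0.46144314 -0.11303987  0.093     ]
[0.40593309 0.00410048 0.028     ] [0.50300803 0.00407307 0.028     ]
```

>>> servo_tool(targets="0 0 0 0 0 0 15; 0 0 0 0 0 0 15; 0 0 0 0 0 0 15; 0 0 0 0 0 0 15; 0 0 0 0 0 0 10; 0 0 0 0 0 0 5; 0 0 0 0 0 0 5; 0 0 0 0 0 0 5", newtons=80)

```text
time: 7.37
tool_pos: [0.4549, -0.1021, 0.0532]
tcp_rot: [2.207, 2.225, 0.003]
wrist_force: [-0.7, 0.4, -0.2]
width: 0.202
```

>>> servo_tool(targets="0 0 0 0 0 -2 5; 0 0 0 0 0 -4 5; 0 0 0 0 0 -6 5; 0 0 0 0 0 -8 5; 0 0 0 0 0 -10 5; 0 0 0 0 0 -10 5; 0 0 0 0 0 -8 5; 0 0 0 0 0 -5 5")

```text
time: 8.03
tool_pos: [0.4517, -0.1006, 0.1077]
tcp_rot: [2.212, 2.228, -0.0]
wrist_force: [0.4, -0.7, -4.1]
width: 0.201
```

```bash
python3 - <<'E'
from workcell import bot, read_camera
from h import *
st=bot.read_state()
print(st["time"],st["tool_pos"],st["width"],st["wrist_force"]);print(R.from_rotvec(st["tcp_rot"]).as_matrix().round(4))
w=read_camera("wrist");s=read_camera("scene"); t=read_camera("side")
cv2.imwrite("pics/w9.png",cv2.resize(w["image"][:,:,::-1],(800,600)))
crop(t,"pics/t9.png",195,150,305,250,6)
crop(s,"pics/s9.png",160,125,290,255,4)
E
```

```text
8.0333 [ 0.45170504 -0.10061373  0.10769447] 0.20055565388654434 [ 0.37859537 -0.67602489 -4.08351689]
[[-0.0071  1.      0.0015]
 [ 1.      0.0071 -0.0019]
 [-0.0019  0.0015 -1.    ]]
```

View pics/s9.png

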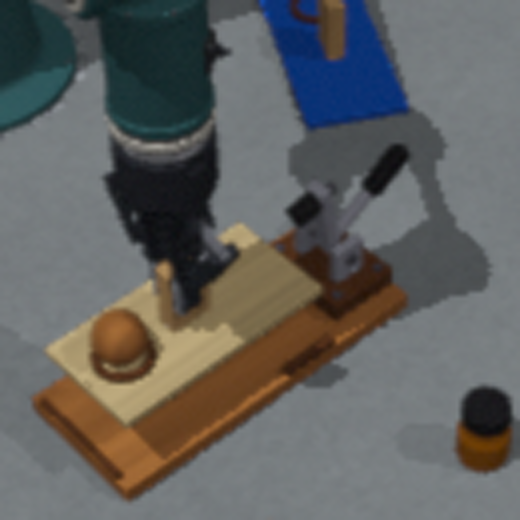

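View pics/t9.png

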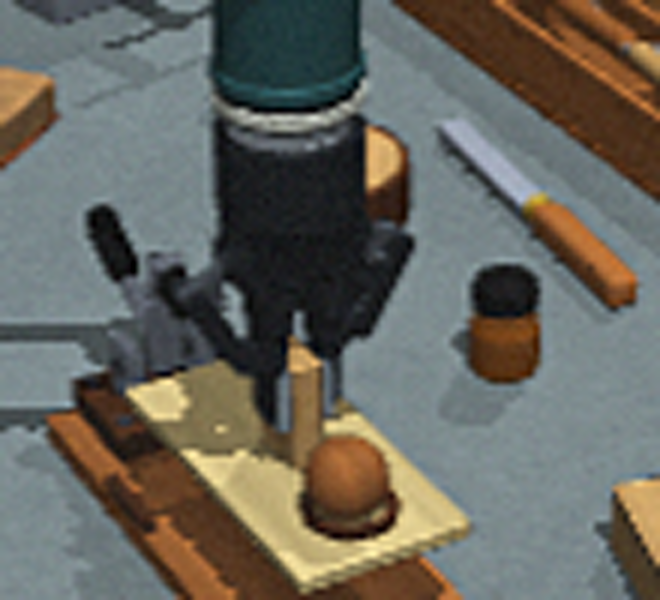

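>>> servo_tool(targets="0 0 0 0 0 -5 5; 0 0 0 0 0 -10 5; 0 0 0 0 0 -15 5; 0 0 0 0 0 -18 5; 0 0 0 0 0 -18 5; 0 0 0 0 0 -18 5; 0 0 0 0 0 -15 5; 0 0 0 0 0 -10 5")

```text
time: 8.85
tool_pos: [0.446, -0.0989, 0.2173]
tcp_rot: [-2.206, -2.222, 0.012]
wrist_force: [-0.3, 0.4, -3.9]
width: 0.198
```

>>> servo_tool(targets="0 0 0 3 3 -2 5; 0 0 0 6 5 -3 5; 0 0 0 9 6 -3 5; 0 0 0 11 7 -2 5; 0 0 0 13 8 0 5; 0 0 0 13 8 0 5; 0 0 0 13 8 0 5; 0 0 0 13 8 0 5")

```text
time: 9.52
tool_pos: [0.501, -0.0116, 0.2257]
tcp_rot: [-2.209, -2.215, 0.015]
wrist_force: [-0.4, -0.0, -4.1]
width: 0.198
```

```bash
cat > p.py <<'E'
from workcell import bot
from h import *
st=bot.read_state()
print(st["time"],st["tool_pos"].round(4),st["width"],st["wrist_force"].round(2));print(R.from_rotvec(st["tcp_rot"]).as_matrix().round(4))
E
python3 p.py
```

```text
9.5167 [ 0.501  -0.0116  0.2257] 0.1983581863982342 [-0.37 -0.02 -4.13]
[[-0.0028  0.9999 -0.0164]
 [ 1.      0.0029  0.0028]
 [ 0.0029 -0.0164 -0.9999]]
```

>>> servo_tool(targets="-0.002 0 0 14 9 0 5; -0.002 0 0 14 9 0 5; -0.002 0 0 14 9 0 5; -0.002 0 0 14 9 0 5; 0 0 0 14 9 0 5; 0 0 0 14 9 0 5; 0 0 0 14 9 0 5; 0 0 0 14 9 0 5")

```text
time: 10.18
tool_pos: [0.5718, 0.1163, 0.2128]
tcp_rot: [-2.197, -2.213, 0.026]
wrist_force: [-0.1, -0.4, -3.4]
width: 0.204
```

```bash
python3 p.py
```

```text
10.1833 [0.5718 0.1163 0.2128] 0.20363530799694507 [-0.09 -0.37 -3.38]
[[-0.007   0.9996 -0.028 ]
 [ 1.      0.0072  0.0046]
 [ 0.0048 -0.028  -0.9996]]
```

>>> servo_tool(targets="-0.008 -0.001 0 14 9 -2 5; -0.008 -0.001 0 14 9 -2 5; -0.008 -0.001 0 14 9 -2 5; -0.006 -0.001 0 14 9 -2 5; -0.004 0 0 13 8 0 5; -0.003 0 0 11 7 0 5; 0 0 0 8 5 0 5; 0 0 0 6 3 0 5")

```text
time: 10.85
tool_pos: [0.6334, 0.2252, 0.2138]
tcp_rot: [2.208, 2.233, 0.002]
wrist_force: [0.0, -0.3, -4.4]
width: 0.199
```

```bash
python3 p.py
```

```text
10.85 [0.6334 0.2252 0.2138] 0.19862503186201635 [ 0.03 -0.29 -4.37]
[[-1.110e-02  9.999e-01  2.100e-03]
 [ 9.999e-01  1.110e-02  1.000e-04]
 [ 1.000e-04  2.100e-03 -1.000e+00]]
```

Level. Remaining: dx +24, dy +16, dz −37.

>>> servo_tool(targets="0 0 0 3 4 4 5; 0 0 0 3 5 7 5; 0 0 0 3 5 8 5; 0 0 0 2 4 8 5; 0 0 0 2 3 5 5; 0 0 0 1 1 2 5; 0 0 0 0 0 0 5; 0 0 0 0 0 0 5")

```text
time: 11.52
tool_pos: [0.6569, 0.2392, 0.1732]
tcp_rot: [-2.211, -2.232, 0.006]
wrist_force: [-0.9, 0.0, -4.7]
width: 0.202
```

```bash
python3 p.py; python3 - <<'E'
from workcell import bot, read_camera
from h import *
import pickle
w=read_camera("wrist");s=read_camera("scene"); t=read_camera("side")
pickle.dump((s,t,w,bot.read_state()),open("c4.pkl","wb"))
crop(s,"pics/s10.png",220,90,370,210,5)
crop(t,"pics/t10.png",180,100,320,210,5)
cv2.imwrite("pics/w10.png",cv2.resize(w["image"][:,:,::-1],(800,600)))
E
```

```text
11.5167 [0.6569 0.2392 0.1732] 0.20164921556853346 [-0.87  0.01 -4.74]
[[-0.0094  1.     -0.0028]
 [ 1.      0.0094 -0.0025]
 [-0.0025 -0.0028 -1.    ]]
```

View pics/s10.png

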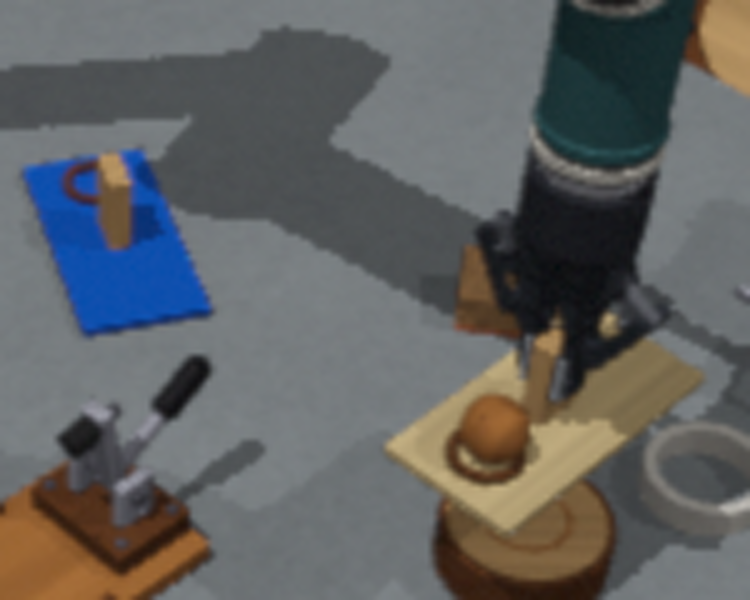

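View pics/t10.png

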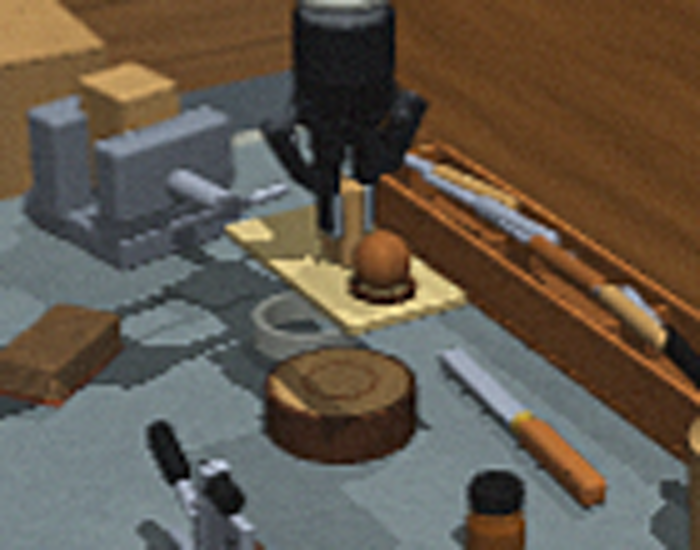

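View pics/w10.png

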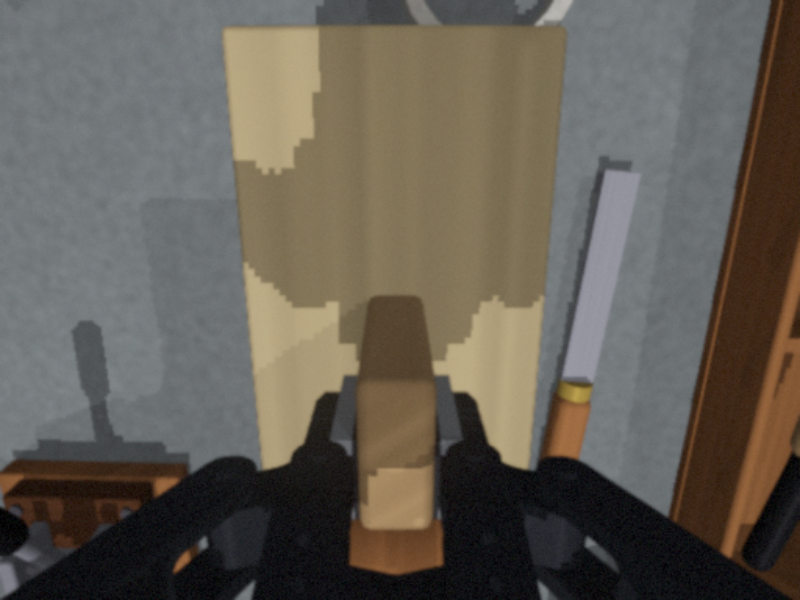

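>>> servo_tool(targets="0 0 0 0 0 0 5; 0 0 0 0 0 0 5; 0 0 0 0 0 0 5; 0 0 0 0 0 0 5")

```text
time: 12.0
tool_pos: [0.6577, 0.2394, 0.1765]
tcp_rot: [2.21, 2.23, 0.001]
wrist_force: [0.5, -0.0, -3.9]
width: 0.197
```

```bash
python3 p.py; python3 - <<'E'
from h import *
import pickle
from workcell import bot
s,t,w,st=pickle.load(open("c4.pkl","rb"))
S=lambda x,y:(220+x/5-.4,90+y/5-.4); T=lambda x,y:(180+x/5-.4,100+y/5-.4)
P=[]
for a,b in(((386,447),(350,332)),((512,532),(463,296))):
    o1,r1=ray(s,*S(*a)); o2,r2=ray(t,*T(*b))
    k=np.linalg.lstsq(np.array([r1,-r2]).T,o2-o1,rcond=None)[0]; P.append((o1+k[0]*r1+o2+k[1]*r2)/2);print(P[-1],np.linalg.norm(o1+k[0]*r1-o2-k[1]*r2))
for (f,d,x) in((S,s,(703,377)),(T,t,(226,228))): print(at_z(d,*f(*x),.148))
print("slice now",at_z(t,*T(341,380),.04))
print(bot.read_state()["joint_vel"].round(4))
E
```

```text
12.0 [0.6577 0.2394 0.1765] 0.19661589583580485 [ 0.53 -0.04 -3.89]
[[-0.0093  1.      0.0017]
 [ 1.      0.0093 -0.001 ]
 [-0.001   0.0016 -1.    ]]
[0.60961111 0.14512525 0.14265732] 0.00046875428754433767
[0.70862511 0.14962613 0.14308745] 0.0029349611867440966
[0.70801491 0.33796011 0.148     ]
[0.60576292 0.33834094 0.148     ]
slice now [0.65816224 0.2501847  0.04      ]
[-0.0002 -0.007  -0.0016 -0.0005  0.003  -0.0036]
```

```bash
python3 -c "
from workcell import finish_job
print(finish_job())"; python3 p.py
```

```text
the job is handed in; nothing more can be done
None
the job is handed in; nothing more can be done
```

I opened the clamp lever to its stop, lifted the tray straight out of the cradle and carried it to the log slice. I handed the job in while still holding the tray there. No verdict was reported.

**Last checks:**
- **Position:** the tray's middle was at about (0.658, 0.243) and the slice's centre at about (0.657, 0.247), so they are within about 5 mm of each other. The underside was roughly 95–100 mm above the slice.
- **Level and still:** the tool's tilt was about 0.002 rad and the joint speeds were below 0.01 rad/s.
- **Grip:** the tray was held with a commanded 80 N, at an opening of about 17 mm on the 18 mm grip. About 4 N of weight hung on the wrist.
- **Ball, lever and bystanders:** the last pictures show the ball in its pocket and the lever still open. The items visible in them were where they had been.

**Disagreements and corrections:**
- **Lever:** during the first push the finger drifted about 15 mm sideways, so I pushed a second time, until the force rose sharply to about 20 N at the stop.
- **Cradle position:** the wrist camera and the two fixed cameras differed by about 4–5 mm along the cradle. The grasp had room for that.
- **Pose drift:** the arm's pose wandered by a few millimetres, including while it was only holding, but it stayed well within the limits.

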